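# Mount a rock specimen on the rotary table and set it to 40 degrees

## Robot

A 6-joint arm with a two-finger parallel gripper is mounted at the origin on a cart in front of the work surface, level with it; the furniture and walls round the work are solid. World frame = base frame: x ahead of the robot, y to its left, z up, the work surface at z = 0. Lengths are in mm, angles in rad, forces in N, time in s.
With the tool pointing down it reaches from about 300 to 775 mm from the base axis. Payload 14.6 kg.
Tool frame: the origin (TCP) lies midway between the tips of the shut fingers; the grasp point (between the pads) lies 19 mm behind it; z points along the fingers, y is the line along which they close (so a half turn about z gives the same grasp; the last joint's range is limited). The gripper opens to 94 mm and grips with 3 to 60 N. Pads are 16 mm wide; open, the fingers measure 119 mm over their backs; the gripper's body (75 mm by 177 mm) begins 78 mm behind the grasp point.
Start: joints at [1.258, 0.3, 1.521, -0, 1.321, -0.067], TCP at [133.831, 533.459, 171.046] pointing down, gripper open.
Joint ranges: [-3.03, 3.03], [-0.79, 2.21], [0.23, 2.52], [-1.04, 4.18], [0, 3.07], [-2.55, 2.55]. Speed limits (rad/s): [2.22, 2.22, 2.57, 3.14, 3.14, 3.14].

## Interface

Orientations are given as [roll, pitch, yaw] about the fixed x, y, z axes, in that order (R = Rz(yaw) Ry(pitch) Rx(roll)).
In Python, from cell import manip gives the robot as it stands.
- The arm moves only by the shell command python3 -m creep 'ROWS' [OPENING] [FORCE]. ROWS is text: rows parted by semicolons, each of 6 numbers parted by spaces: the shift along the tool's x, y, z normalised to -1 to 1, where 1 is 4 cm, then the turn, a rotation vector about the tool's x, y, z normalised to -1 to 1, where 1 is pi rad. In form: dx dy dz ax ay az; .... A call has 1 to 20 rows; each row shifts and turns the commanded pose from where the row before left it, along the tool's axes as they then stand; what a row does not reach is not made up. A row lasts 1/8 s, in which the tool goes at most 62.5 mm and 10.7 degrees, less where a joint would pass 70% of its speed; a pose out of reach is approached as far as the arm can. A call with a number of a shift or a turn outside -1 to 1 is refused whole. A call with a gripper value outside its range is refused whole. OPENING is the closure, from 0 (fully open) to 1 (shut), set as the call begins (- or left out, the last holds). The fingers move at their own pace and stop on an object; FORCE is the grip in N (left out, the last holds). Time passes only in rows, so rows that do not move let the fingers close. It gives the time, the measured TCP pose, the force, the opening and the grip force at its end, in the units of the state.
- manip.read_state(): the state, without advancing time (a new reading comes with each control period).
- manip.camera(name): name is "scene" or "top" or "wrist"; returns a dict with "color" (420x560x3 uint8, red, green, blue), "range_z" (420x560 float32, mm along the optical axis (not along the pixel's ray), 0 where there is no reading), "camera_matrix" (3x3 intrinsics, pixels), "T" (4x4, takes a point from camera to world coordinates). Camera axes: x right, y down, z forward; pixel columns grow to the right and rows downward; lengths in mm; the calibration is good to about 2 mm. A picture is of the moment at which its call begins.
- manip.sign_off(): hands the job in; it is judged then, once.
The state is a dict: "clock": time; "joints": joint angles; "qd": joint speeds; "effort": joint torques, N m; "eef_pos": TCP position; "eef_rot": TCP orientation; "wrist_force": force on the tool from outside, world axes, zero at the start; "moment": the same for the moment, N m; "finger_gap": finger opening in mm; "finger_force": force on a finger pad.
Only numpy, scipy, OpenCV 4.12 (cv2) and the standard library are available. Lean on these libraries where they do the work, as an engineer would, in place of code of your own. Each camera call takes 0.05 s, during which the arm holds its last target. There are 200 camera calls.

## Task

Lay the rock specimen with its carrier plate flat on the rotary table, without dropping it, and slide it fully home into the corner of the two low rails, long side against the long rail. Then swing the retaining clip over the plate up to its stop, and last of all turn the table by its post until the scale reads 40 degrees (the fourth ten-degree line after the wide zero bar) at the index line, to within 3 degrees, with the plate still home. Leave the dish, the loose dark grey rock beside the table and the black case where they are.

Things in the scene. Friction and masses are not known exactly. Their poses are not given: they have to be found in the camera images.
- specimen: Grey sawn rock slab (56 x 36 x 25 mm) cemented on the middle of an aluminium carrier plate (96 x 64 x 5 mm): 30 mm high in all, about 0.22 kg, loose on the desk. Origin: centre of the plate's underside. x along the 96 mm (slab 56 mm) side, y along the 64 mm (slab 36 mm) side, z up. Either way round (half turn) fits the corner.
- table_base: Fixed round grey base of the rotary table, 236 mm across. Origin: centre of its underside, on the rotation axis. The index, a thin black line on a small white block, stands just outside the rotor's rim at its -x side (towards the robot), 107 mm from the axis.
- seat (a point): Point on the rotation axis, on the top face of the round aluminium rotor (201 mm across, face 45 mm above the desk). Axes turn with the rotor, z up. When the specimen is fully home its origin is here and its x is parallel to this x (either way round). It goes home towards +x and +y; the -x and -y sides are open.
- rail_corner (a point): Point on the rotor face where the inner faces of the two dark steel rails (6 mm high, 8 mm wide) would meet: x = +48, y = +32 mm in seat's axes; axes as seat. The long rail (86 mm) runs along x with its inner face at y = +32; the short one (50 mm) runs along y with its inner face at x = +48.
- rotor (a joint): Scale reading in rad at the index line; grows as the rotor turns counter-clockwise seen from above. 40 degrees is 0.698. Starts between 1.3 and 2.0, range -0.1 to 2.2. Stays where left; stiff, about 0.25 N m (3 N at the post).
- zero_bar (a point): Zero mark at the rim of the rotor, a wide black bar 19 mm long. From it thin black scale lines run clockwise (seen from above) to 120 degrees: short each 5 degrees, longer each 10, longest at 30, 60, 90, 120. At rotor angle 0 it stands at the index line.
- post_top (a point): Centre of the top of the upright steel post on the rotor by which it is turned: 14 mm across, top 55 mm above the rotor face (lowest 4 mm: a 20 mm collar), 81 mm from the axis, at x = +55, y = -60 mm in seat's axes. Rigid with the rotor.
- clip (a joint): Angle in rad of the retaining clip on the rotor, growing counter-clockwise from above. 0 or less: open (0: arm along seat -y, beside the plate). 1.571 (stop): closed, arm along seat +x, over the plate's edge, 2 mm above it, clear of the slab. Starts at -0.3 to 0; under 1 N at its pin moves it, it stays where left; pushed hard at its stop it turns the rotor.
- clip_pivot (a point): Point on the rotor face under the clip's pivot, x = -72, y = 0 mm in seat's axes. The clip is a flat dark steel arm, 10 mm wide, reaching 38 mm from the pivot, 7 to 11 mm above the rotor face; the pivot screw reaches 13 mm.
- clip_pin (a point): Centre of the top of the thin upright pin (10 mm across, top 55 mm above the rotor face) on the clip arm, 30 mm from the pivot; the clip is pushed by it. Moves with the clip.
- petri_dish: Bystander: clear round dish, 63 mm across, 13 mm high; origin at the centre of its underside.
- rock_c: Bystander: loose dark grey rough rock, 48 x 62 x 34 mm, no plate under it; origin at the centre of its underside.
- black_case: Bystander: flat black case, 74 x 111 x 30 mm; origin at the centre of its underside.
There are look-alikes about, which are no part of the job. There is more than one size of the specimen; the one meant has the size given above.

How it is judged (in metres and radians):
On the way, in this order (a step that is already met when the one before it is completed fails the run):
1. the specimen lies on the rotor, home against both rails (within 3 mm), let go of (x of specimen in the frame of seat between -0.003 and 0.003 m and y of specimen in the frame of seat between -0.003 and 0.003 m and z of specimen in the frame of seat between -0.003 and 0.003 m and angle between the x axis of specimen and the x axis of seat, either way round below 0.06 rad and contact force between the fingers and specimen below 0.05 N), for 0.2 s.
2. the clip is swung over the plate (beyond 1.45 rad), the specimen still home (value of joint clip above 1.45 rad and x of specimen in the frame of seat between -0.003 and 0.003 m and y of specimen in the frame of seat between -0.003 and 0.003 m and z of specimen in the frame of seat between -0.003 and 0.003 m and angle between the x axis of specimen and the x axis of seat, either way round below 0.06 rad), for 0.2 s.
3. the scale reads 40 degrees within 3 and the rotor stands still (value of joint rotor between 0.6457 and 0.7505 rad and velocity of joint rotor between -0.02 and 0.02 rad/s), for 0.2 s.
At the end, for the whole second after the job is handed in: The specimen lies flat on the rotor, released and at rest, home in the corner (origin within 3 mm of seat along each axis, long side parallel to the long rail within 0.06 rad); the clip is closed (beyond 1.45 rad); the rotor stands still at 40 degrees within 3 degrees (0.646 to 0.750 rad) (all of step 2 and all of step 3 and contact force between the fingers and specimen below 0.05 N and linear speed of specimen below 0.02 m/s); the robot touches nothing.
It fails at once if the specimen is dropped (out of the fingers more than 20 mm above the rotor face) (height (world z) of specimen above 0.065 m and contact force between the fingers and specimen below 0.01 N).
It fails at once if the specimen is tipped over (more than 0.7 rad) (angle between specimen's own z axis and vertical above 0.7 rad).
It fails at once if the bystander petri_dish is moved by more than 30 mm (distance of petri_dish from where it was at the start of the episode above 0.03 m).
It fails at once if the bystander rock_c is moved by more than 30 mm (distance of rock_c from where it was at the start of the episode above 0.03 m).
It fails at once if the bystander black_case is moved by more than 30 mm (distance of black_case from where it was at the start of the episode above 0.03 m).
It also fails if it takes over 67 s, if anything falls off the work surface, if the arm or the gripper's body presses on something with over 40 N, if the wrist force passes 120 N, or if a joint passes its speed limit or range.

## Working session

There is one attempt and no reset: what is moved stays moved. The work goes in short steps, Python scripts to look and compute and a shell command to move; the robot and the scene stay as the last step left them, time stands still between calls to the robot, and variables do not carry over. Pictures are saved under pics/ and viewed, at most 10 in all, crops included, and the job is handed in when it is done.

```bash
ls; mkdir -p pics; python3 - <<'E'
from cell import manip
import cv2,numpy as np
print(manip.read_state())
for n in ["top","scene"]:
    c=manip.camera(n); np.savez(f"pics/{n}0.npz",**c)
    cv2.imwrite(f"pics/{n}0.png",c["color"][:,:,::-1]); print(n,c["camera_matrix"],c["T"])
E
```

```text
pics
{'clock': 0.0, 'joints': array([ 1.25840499e+00,  3.00434938e-01,  1.52158213e+00,  2.80234930e-06,
        1.32071794e+00, -6.66105869e-02]), 'qd': array([-0.00047743,  0.00037642,  0.00036004,  0.0002068 , -0.00126274,
       -0.00302364]), 'effort': array([ 1.30381170e-03, -5.31818819e+01, -3.52733302e+01,  7.08777085e-02,
        2.43867037e-02, -8.29092664e-05]), 'eef_pos': array([133.7356457 , 533.1764652 , 170.50575128]), 'eef_rot': array([-3.14045301e+00, -7.87453013e-05,  2.89581116e+00]), 'wrist_force': array([-0.42982776, -0.21130846,  0.4478304 ]), 'moment': array([-0.00908103, -0.00780612,  0.01119525]), 'finger_force': 0.0, 'finger_gap': 94.15609669209871}
top [[397.73482007   0.         274.02735055]
 [  0.         397.73482007 212.25435444]
 [  0.           0.           1.        ]] [[-2.22913474e-02 -9.97277048e-01  7.02964149e-02  4.10493849e+02]
 [-9.99677054e-01  2.13763523e-02 -1.37418519e-02  2.15102509e+01]
 [ 1.22017525e-02 -7.05800374e-02 -9.97431489e-01  1.19835563e+03]
 [ 0.00000000e+00  0.00000000e+00  0.00000000e+00  1.00000000e+00]]
scene [[498.70765005   0.         283.45001943]
 [  0.         498.70765005 202.4041697 ]
 [  0.           0.           1.        ]] [[ 8.70252843e-01 -3.12768795e-01  3.80572818e-01 -1.27504124e+02]
 [-4.92604150e-01 -5.50871817e-01  6.73707201e-01 -1.08208884e+03]
 [-1.06774910e-03 -7.73767357e-01 -6.33468971e-01  1.11089636e+03]
 [ 0.00000000e+00  0.00000000e+00  0.00000000e+00  1.00000000e+00]]
```

View pics/top0.png

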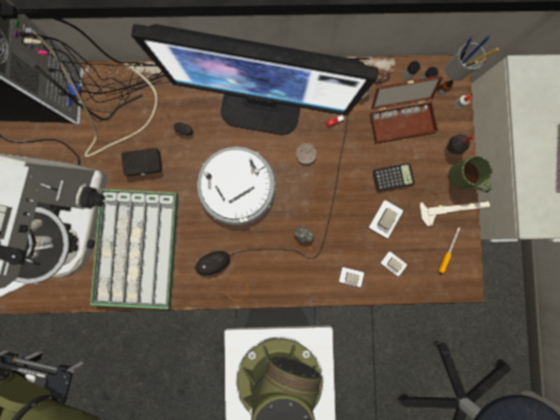

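View pics/scene0.png

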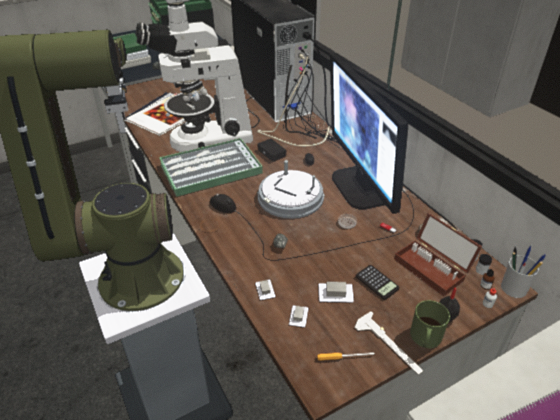

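The top view shows the table at about (236,186) and three plated slabs at (386,218), (352,277) and (394,263). The dish is at (306,154), the dark rock at (304,235) and the case at (141,162). Next I'll measure the plates and the table.

```bash
cat > h.py <<'E'
import numpy as np,cv2
def ray(c,uv,z):
    K,T=c["camera_matrix"],c["T"]
    uv=np.atleast_2d(np.asarray(uv,float))
    d=(np.linalg.inv(K)@np.c_[uv,np.ones(len(uv))].T)
    d=T[:3,:3]@d; o=T[:3,3:4]
    return (o+d*((z-o[2])/d[2])).T
def rect(c,cx,cy,z,half,s):
    "rectified picture of plane z, s px/mm; column = (cy+half-y)*s, row=(cx+half-x)*s"
    K,T=c["camera_matrix"],c["T"]; n=int(2*half*s)
    r,q=np.mgrid[0:n,0:n]
    P=np.stack([cx+half-r/s,cy+half-q/s,np.full(r.shape,float(z))],-1)
    p=(P-T[:3,3])@T[:3,:3]@K.T
    m=(p[...,:2]/p[...,2:]).astype(np.float32)
    return cv2.remap(c["color"],m[...,0],m[...,1],cv2.INTER_CUBIC)
E
python3 - <<'E'
from h import *
c=dict(np.load("pics/top0.npz"))
hsv=cv2.cvtColor(c["color"],cv2.COLOR_RGB2HSV)
m=((hsv[...,2]>150)&(hsv[...,1]<50)).astype(np.uint8)
m[:, :320][:]=m[:, :320]
cs,_=cv2.findContours(m,cv2.RETR_EXTERNAL,cv2.CHAIN_APPROX_NONE)
for k in cs:
    (u,v),_,_=cv2.minAreaRect(k)
    if cv2.contourArea(k)<150 or not(330<u<430 and 180<v<300 or 190<u<280 and 140<v<230): continue
    z=45 if u<300 else 5
    P=ray(c,k.reshape(-1,2),z)[:,:2].astype(np.float32)
    print((u,v),cv2.contourArea(k),cv2.minAreaRect(P), cv2.fitEllipse(P))
im=rect(c,0,0,45,1,1)
x=ray(c,[[236,186]],45)[0];print(x)
im=rect(c,x[0],x[1],45,130,2.3)
cv2.imwrite("pics/tab0.png",im[:,:,::-1])
for n,uv in dict(dish=(306,154),rock=(304,235),case=(141,162)).items(): print(n,ray(c,[uv],15)[0])
E
```

```text
(351.23529052734375, 276.5588073730469) 319.5 ((297.603515625, -220.6431884765625), (68.69770812988281, 46.03520965576172), 74.72747802734375) ((297.8350524902344, -220.5613250732422), (49.616851806640625, 79.51985931396484), 165.54525756835938)
(393.61151123046875, 263.35504150390625) 332.0 ((333.7330017089844, -349.2320251464844), (69.3611831665039, 46.83453369140625), 50.99858474731445) ((333.56036376953125, -349.0955505371094), (50.8507194519043, 79.84467315673828), 141.9370880126953)
(385.7803649902344, 218.50146484375) 684.5 ((468.6208190917969, -331.3768310546875), (67.46830749511719, 99.33940124511719), 58.57294845581055) ((468.438232421875, -331.15338134765625), (74.871337890625, 116.31301879882812), 58.71569061279297)
(235.5, 184.0) 4329.5 ((577.56396484375, 116.11468505859375), (218.75900268554688, 217.6335906982422), 88.75667572021484) ((577.1537475585938, 116.28544616699219), (216.72787475585938, 218.13931274414062), 70.3015365600586)
[570.92643803 114.83570434  45.        ]
dish [667.98335321 -95.17207489  15.        ]
rock [424.19471691 -82.39461503  15.        ]
case [653.41257499 400.51946316  15.        ]
```

View pics/tab0.png

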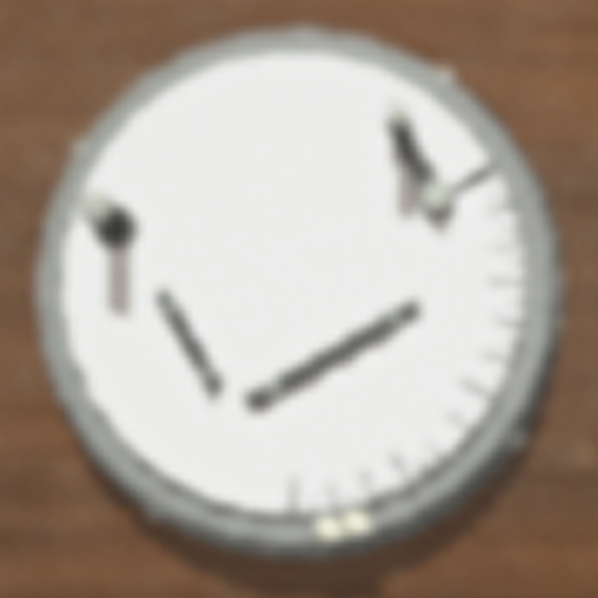

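The specimen is the 99x67 blob at (469,-331) with its long side at 148.6°. The table's axis is about (578,116), seat x points at about 121°, and the clip pin is up and to the left of the pivot at (437,197) in the rectified picture. I'll head towards the table for a closer wrist view on the way to the pick.

```bash
cat >> h.py <<'E'
def go(x,y,z,yaw=None,n=None):
    "print tool-axis shift in row units from the measured pose"
    from cell import manip
    from scipy.spatial.transform import Rotation as R
    s=manip.read_state(); p=s["eef_pos"]; r=R.from_euler("xyz",s["eef_rot"])
    d=r.inv().apply(np.array([x,y,z])-p)/40
    n=n or max(1,int(np.ceil(np.abs(d).max()/.9)))
    print("t%.2f"%s["clock"],"rows",n,"each",np.round(d/n,3),"total",np.round(d,3))
    if yaw is not None:
        t=-(np.degrees(s["eef_rot"][2])-yaw)  # world turn, deg
        t=(t+90)%180-90
        print("turn about tool z, total",round(-t/180,4))
E
python3 -m creep '-.76 -.57 -.2 0 0 0;-.76 -.57 -.2 0 0 0;-.76 -.57 -.2 0 0 0;-.76 -.57 -.2 0 0 0;-.76 -.57 -.2 0 0 0;-.76 -.57 -.2 0 0 0;-.76 -.57 -.2 0 0 0;-.76 -.57 -.2 0 0 0;-.76 -.57 -.2 0 0 0;-.76 -.57 -.2 0 0 0;-.76 -.57 -.2 0 0 0;-.76 -.57 -.2 0 0 0;-.76 -.57 -.2 0 0 0;-.76 -.57 -.2 0 0 0;0 0 0 0 0 0;0 0 0 0 0 0' 0
python3 - <<'E'
from h import *
from cell import manip
print(manip.read_state()["eef_pos"],manip.read_state()["eef_rot"])
c=manip.camera("wrist");np.savez("pics/w1.npz",**c); cv2.imwrite("pics/w1.png",c["color"][:,:,::-1]); print(c["T"])
E
```

```text
clock: 2.1
eef_pos: [468.6, 120.6, 282.6]
eef_rot: [-3.141, -0.001, 2.896]
wrist_force: [-0.3, -0.9, -0.5]
finger_gap: 94.1
finger_force: 0.0
[468.56256772 120.56048687 282.62578259] [-3.14136331e+00 -8.50582248e-04  2.89567448e+00]
[[ 2.43077488e-01  9.40841683e-01  2.36072577e-01  3.99844552e+02]
 [ 9.70006704e-01 -2.35625012e-01 -5.97314631e-02  1.38044817e+02]
 [-5.73246500e-04  2.43511357e-01 -9.69897876e-01  4.97323189e+02]
 [ 0.00000000e+00  0.00000000e+00  0.00000000e+00  1.00000000e+00]]
```

View pics/w1.png

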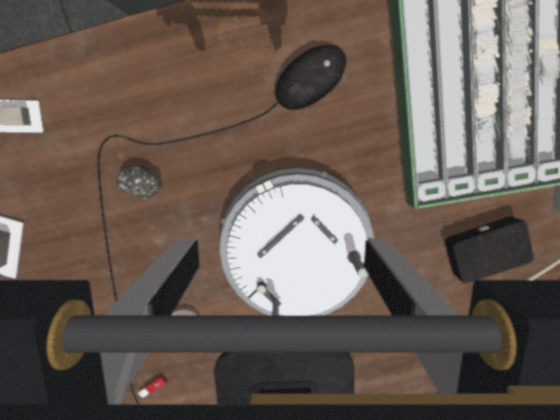

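The wrist view shows the whole rotor, centred at about (297,245) px, with the rails at (281,235) and (324,229), the zero bar at (257,293) and the index block at (265,186). I'll rectify it and measure the rails, bar and index.

```bash
python3 - <<'E'
from h import *
c=dict(np.load("pics/w1.npz"))
C=np.array([578,116.]);H=125;S=2.3
im=rect(c,*C,45,H,S); cv2.imwrite("pics/tab1.png",im[:,:,::-1])
hsv=cv2.cvtColor(im,cv2.COLOR_RGB2HSV)
w=((hsv[...,2]>190)&(hsv[...,1]<40)).astype(np.uint8)
toW=lambda uv:np.c_[C[0]+H-uv[:,1]/S,C[1]+H-uv[:,0]/S].astype(np.float32)
k=max(cv2.findContours(w,cv2.RETR_EXTERNAL,cv2.CHAIN_APPROX_NONE)[0],key=cv2.contourArea)
h=cv2.convexHull(k); print("rotor",cv2.fitEllipse(toW(h.reshape(-1,2))),cv2.minEnclosingCircle(toW(h.reshape(-1,2))))
disc=np.zeros_like(w);cv2.drawContours(disc,[h],-1,1,-1)
d=((hsv[...,2]<120)&(disc>0)).astype(np.uint8)
for q in cv2.findContours(d,cv2.RETR_EXTERNAL,cv2.CHAIN_APPROX_NONE)[0]:
    if cv2.contourArea(q)<60: continue
    print(cv2.contourArea(q)/S/S,cv2.minAreaRect(q)[0],cv2.minAreaRect(toW(q.reshape(-1,2))))
E
```

```text
rotor ((578.7734985351562, 117.17550659179688), (200.17422485351562, 203.47189331054688), 152.75062561035156) ((580.5879516601562, 117.95214080810547), 103.18218231201172)
26.275992438563332 (206.19227600097656, 388.5384521484375) ((534.0703125, 151.35116577148438), (7.235185146331787, 4.944084644317627), 33.69011688232422)
118.90359168241969 (179.1761932373047, 341.5955505371094) ((554.4801635742188, 163.09730529785156), (26.535322189331055, 5.834561824798584), 29.9315185546875)
446.12476370510404 (326.5306091308594, 360.308349609375) ((546.34423828125, 99.03016662597656), (7.243766784667969, 84.18294525146484), 29.814138412475586)
73.44045368620039 (426.71661376953125, 209.89096069335938) ((611.7430419921875, 55.47104263305664), (13.570085525512695, 8.613037109375), 65.37622833251953)
467.9584120982987 (96.4383316040039, 230.03433227539062) ((602.985107421875, 199.07028198242188), (26.22397804260254, 45.996829986572266), 78.51800537109375)
288.75236294896035 (405.2496337890625, 138.3164520263672) ((642.8623657226562, 64.80447387695312), (40.024559020996094, 14.120393753051758), 9.752416610717773)
```

View pics/tab1.png

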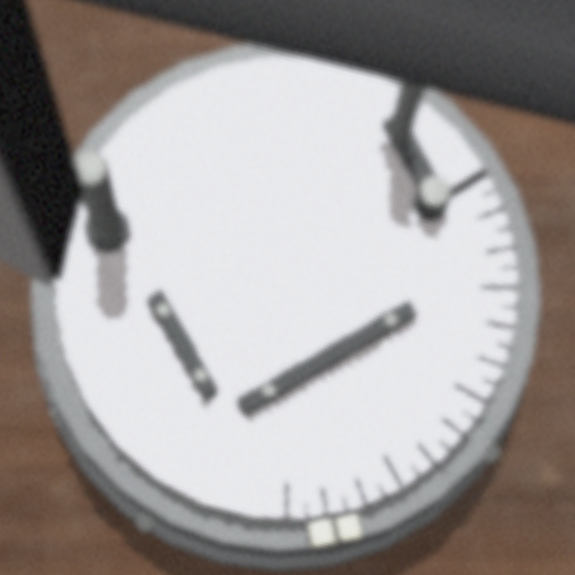

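Seat x is at 119.8°, the axis is at about (578.5,117), and the scale reads about 109° at the index. Next I'll go above the specimen.

```bash
python3 -m creep '0 0 0 0 0 .048;0 0 0 0 0 .0484;-.49 -.8 .3 0 0 0;-.49 -.8 .3 0 0 0;-.49 -.8 .3 0 0 0;-.49 -.8 .3 0 0 0;-.49 -.8 .3 0 0 0;-.49 -.8 .3 0 0 0;-.49 -.8 .3 0 0 0;-.49 -.8 .3 0 0 0;-.49 -.8 .3 0 0 0;-.49 -.8 .3 0 0 0;-.49 -.8 .3 0 0 0;-.49 -.8 .3 0 0 0;0 0 0 0 0 0;0 0 0 0 0 0'
cat > spec.py <<'E'
from h import *
from cell import manip
c=manip.camera("wrist");np.savez("pics/w2.npz",**c);cv2.imwrite("pics/w2.png",c["color"][:,:,::-1])
C=np.array([469,-331.]);H=90;S=3
for z in (5,30):
    im=rect(c,*C,z,H,S)
    hsv=cv2.cvtColor(im,cv2.COLOR_RGB2HSV)
    toW=lambda uv:np.c_[C[0]+H-uv[:,1]/S,C[1]+H-uv[:,0]/S].astype(np.float32)
    w=((hsv[...,2]>175)&(hsv[...,1]<40)).astype(np.uint8)
    w=cv2.morphologyEx(w,cv2.MORPH_OPEN,np.ones((5,5)))
    for k in cv2.findContours(w,cv2.RETR_CCOMP,cv2.CHAIN_APPROX_NONE)[0]:
        if cv2.contourArea(k)>800*9: print(z,cv2.contourArea(k)/9,cv2.minAreaRect(toW(k.reshape(-1,2))))
cv2.imwrite("pics/spec_z30.png",im[:,:,::-1])
E
python3 spec.py
```

```text
clock: 4.15
eef_pos: [469.7, -328.9, 139.2]
eef_rot: [3.141, -0.0, 2.594]
wrist_force: [-0.4, 0.7, -0.3]
finger_gap: 94.3
finger_force: 0.0
5 6443.333333333333 ((468.0623474121094, -332.332275390625), (66.56814575195312, 98.42302703857422), 58.442867279052734)
30 5550.722222222223 ((463.8297424316406, -329.4393005371094), (61.79487991333008, 91.36670684814453), 58.44864273071289)
```

View pics/spec_z30.png

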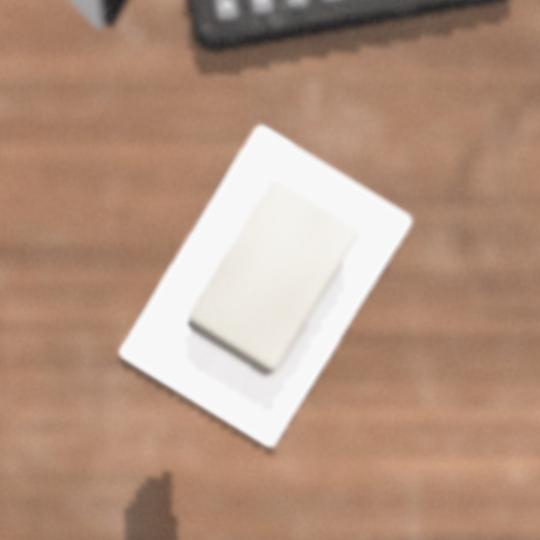

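The plate is centred at (468.1,-332.3) at 148.4°, with the slab in the middle and clear space for the fingers. Next I'll descend, grip and lift.

```bash
python3 -m creep '0 -.085 .6 0 0 0;0 0 .6 0 0 0;0 0 .6 0 0 0;0 0 .6 0 0 0;0 0 .5 0 0 0;0 0 .33 0 0 0;0 0 0 0 0 0;0 0 0 0 0 0'
python3 -m creep '0 0 0 0 0 0;0 0 0 0 0 0;0 0 0 0 0 0;0 0 0 0 0 0;0 0 0 0 0 0;0 0 0 0 0 0;0 0 0 0 0 0;0 0 0 0 0 0' 1 40
```

```text
clock: 5.2
eef_pos: [468.1, -333.0, 10.8]
eef_rot: [-3.141, 0.001, 2.593]
wrist_force: [0.2, 0.5, -0.2]
finger_gap: 93.8
finger_force: 0.0
clock: 6.2
eef_pos: [467.6, -332.9, 9.9]
eef_rot: [-3.142, 0.0, 2.593]
wrist_force: [0.2, -0.1, -0.8]
finger_gap: 17.5
finger_force: 0.0
```

The gap is below 36 mm with no force, so I'll look before doing anything else.

```bash
python3 - <<'E'
from h import *
from cell import manip
c=manip.camera("wrist");s=manip.read_state();print(s["finger_gap"],s["finger_force"],s["eef_pos"])
np.savez("pics/w3.npz",**c)
c2=manip.camera("scene"); np.savez("pics/s3.npz",**c2)
print(c2["color"].shape)
a=c["color"];b=cv2.resize(c2["color"][240:380,220:420],(560,392))
cv2.imwrite("pics/w3.png",cv2.resize(np.vstack([a,b]),(400,580))[:,:,::-1])
E
```

```text
13.164215714058367 0.0 [ 467.60015585 -332.91498838    9.84666625]
(420, 560, 3)
```

View pics/w3.png

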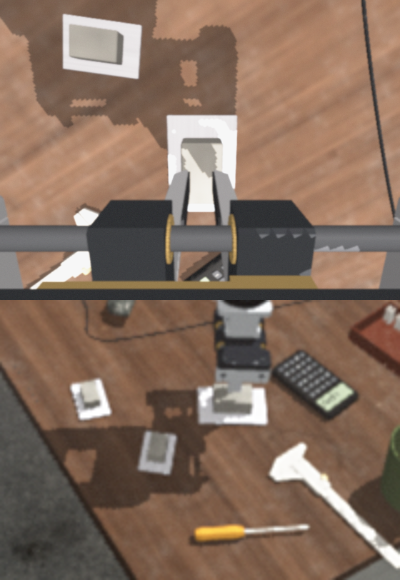

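```bash
python3 -m creep '0 0 0 0 0 0;0 0 0 0 0 0'
python3 - <<'E'
from h import *
c=dict(np.load("pics/w3.npz"))
im=c["color"][150:330,160:400]; cv2.imwrite("pics/w3c.png",cv2.resize(im,(720,540),interpolation=cv2.INTER_CUBIC)[:,:,::-1])
E
```

```text
clock: 6.55
eef_pos: [467.6, -332.9, 9.8]
eef_rot: [-3.142, -0.0, 2.593]
wrist_force: [-0.7, -0.5, -0.9]
finger_gap: 0.5
finger_force: 0.0
```

View pics/w3c.png

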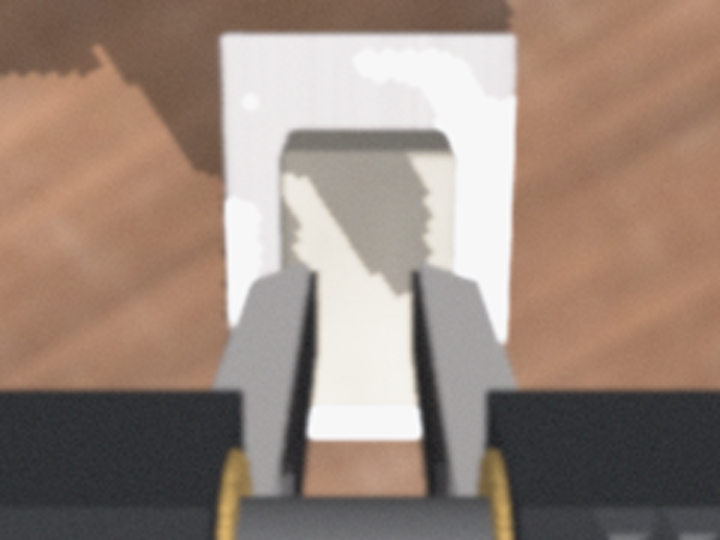

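```bash
python3 - <<'E'
from h import *
c=dict(np.load("pics/w3.npz"));K,T=c["camera_matrix"],c["T"]
def px(p):
    q=K@(T[:3,:3].T@(np.array(p)-T[:3,3]));return q[:2]/q[2]
print("tcp px",px([467.6,-332.9,9.8]),"at z30",px([467.6,-332.9,30]),T[:3,3])
f=lambda u,v:(160+u/3,150+v/3)
for n,(u,v) in dict(slabtop=(360,340),slabfar=(350,400),platefar=(360,425),plate=(360,60),fingL=(285,290),fingL2=(270,370),fingR=(450,300),padL=(312,300),wood=(620,300)).items():
    a,b=f(u,v);a,b=int(a),int(b);d=c["range_z"][b,a]
    P=T[:3,:3]@(np.linalg.inv(K)@[a,b,1]*d)+T[:3,3];print(n,(a,b),d,P.round(1))
E
```

```text
tcp px [281.10284158 234.13156524] at z30 [281.09300389 244.52711367] [ 406.94436284 -295.78583769  224.46566951]
slabtop (280, 263) 207.86253 [ 477.3 -339.6   31. ]
slabfar (276, 283) 212.2026 [ 487.9 -349.    30. ]
platefar (280, 291) 238.84674 [ 504.2 -356.2    7. ]
plate (280, 170) 219.20998 [ 430.9 -311.3    5.6]
fingL (255, 246) 175.62772 [ 452.2 -339.5   58.8]
fingL2 (250, 273) 142.8146 [ 452.1 -338.9   92.6]
fingR (310, 250) 169.9508 [ 466.9 -315.3   64.7]
padL (264, 250) 173.56241 [ 455.8 -336.    61.3]
wood (366, 250) 238.98103 [ 5.120e+02 -2.893e+02 -3.000e-01]
```

```bash
cat > tips.py <<'E'
from h import *
from cell import manip
c=manip.camera("wrist");np.savez("pics/w4.npz",**c);K,T=c["camera_matrix"],c["T"]
s=manip.read_state();print(s["eef_pos"],s["finger_gap"])
from scipy.spatial.transform import Rotation as R
v,u=np.mgrid[150:330,160:400]
d=c["range_z"][150:330,160:400]
P=(np.linalg.inv(K)@np.stack([u*d,v*d,d]).reshape(3,-1)).T@T[:3,:3].T+T[:3,3]
L=R.from_euler("xyz",s["eef_rot"]).inv().apply(P-s["eef_pos"])
ok=(abs(L[:,0])<14)&(abs(L[:,1])<65)&(d.ravel()>0)
h=np.histogram(L[ok,2],np.arange(-110,20,5));print(list(zip(h[1].astype(int),h[0])))
k=ok&(P[:,2]>35);print("near points: tool z max",np.sort(L[k,2])[-8:].round(1),"world z",np.sort(P[k,2])[:5].round(1))
E
python3 tips.py
```

```text
[ 467.61095961 -332.91697076    9.85208215] 0.5298544216536072
[(np.int64(-110), np.int64(34)), (np.int64(-105), np.int64(81)), (np.int64(-100), np.int64(83)), (np.int64(-95), np.int64(70)), (np.int64(-90), np.int64(241)), (np.int64(-85), np.int64(291)), (np.int64(-80), np.int64(283)), (np.int64(-75), np.int64(280)), (np.int64(-70), np.int64(212)), (np.int64(-65), np.int64(203)), (np.int64(-60), np.int64(188)), (np.int64(-55), np.int64(165)), (np.int64(-50), np.int64(152)), (np.int64(-45), np.int64(116)), (np.int64(-40), np.int64(52)), (np.int64(-35), np.int64(2)), (np.int64(-30), np.int64(0)), (np.int64(-25), np.int64(1111)), (np.int64(-20), np.int64(76)), (np.int64(-15), np.int64(0)), (np.int64(-10), np.int64(0)), (np.int64(-5), np.int64(0)), (np.int64(0), np.int64(1284)), (np.int64(5), np.int64(1611)), (np.int64(10), np.int64(1956))]
near points: tool z max [-36.3 -36.2 -36.  -35.9 -35.5 -35.1 -34.9 -34.8] world z [44.7 44.8 45.  45.4 45.8]
```

The visible finger tips are about 35 mm above the reported TCP, at z≈45 over the 30 mm slab, so the fingers closed above it. I'll open, check the tip height when open, then go lower.

```bash
python3 -m creep '0 0 0 0 0 0;0 0 0 0 0 0;0 0 0 0 0 0;0 0 0 0 0 0;0 0 0 0 0 0;0 0 0 0 0 0;0 0 0 0 0 0;0 0 0 0 0 0;0 0 0 0 0 0' 0
sed -i 's/160:400/40:520/g' tips.py; sed -i 's/abs(L\[:,0\])<14/abs(L[:,0])<11/' tips.py; python3 tips.py | tail -1; python3 spec.py
```

```text
clock: 7.72
eef_pos: [467.6, -332.9, 9.9]
eef_rot: [3.142, 0.0, 2.593]
wrist_force: [0.5, -0.1, -0.0]
finger_gap: 86.6
finger_force: 0.0
near points: tool z max [-35.6 -35.6 -35.5 -35.4 -35.2 -35.2 -35.1 -34.7] world z [44.5 44.9 45.  45.1 45.3]
5 6275.388888888889 ((468.1548767089844, -332.3871765136719), (65.52284240722656, 97.37850952148438), 58.50517654418945)
30 4923.111111111111 ((461.17620849609375, -328.20660400390625), (58.08709716796875, 86.22665405273438), 58.4652099609375)
```

```bash
python3 -m creep '0 0 .35 0 0 0;0 0 .3 0 0 0;0 0 .2 0 0 0;0 0 0 0 0 0;0 0 0 0 0 0'
python3 -m creep '0 0 0 0 0 0;0 0 0 0 0 0;0 0 0 0 0 0;0 0 0 0 0 0;0 0 0 0 0 0;0 0 0 0 0 0;0 0 0 0 0 0;0 0 0 0 0 0' 1 40
```

```text
clock: 8.45
eef_pos: [467.7, -333.0, -23.9]
eef_rot: [-3.142, 0.0, 2.593]
wrist_force: [0.4, 0.1, -0.1]
finger_gap: 94.0
finger_force: 0.0
clock: 9.45
eef_pos: [467.6, -332.9, -24.1]
eef_rot: [3.142, 0.0, 2.593]
wrist_force: [-0.1, 1.1, 1.1]
finger_gap: 35.4
finger_force: 40.0
```

It's gripped at 35.4 mm with 40 N. I'll lift, turn to the seat's angle and carry it over the table.

```bash
python3 -m creep '0 0 -.4 0 0 0;0 0 -.7 0 0 0;0 0 -.8 0 0 0;0 0 -.8 0 0 0;0 0 -.6 0 0 0;0 0 0 0 0 .05;0 0 0 0 0 .055;0 0 0 0 0 .055;0 0 0 0 0 0' 
python3 -m creep '.4 .4 0 0 0 0;.7 .7 0 0 0 0;.7 .7 0 0 0 0;.7 .7 0 0 0 0;.7 .7 0 0 0 0;.7 .7 0 0 0 0;.7 .7 0 0 0 0;.7 .7 0 0 0 0;.7 .7 0 0 0 0;.7 .7 0 0 0 0;.7 .7 0 0 0 0;.5 .5 0 0 0 0;.3 .3 0 0 0 0;0 0 0 0 0 0;0 0 0 0 0 0'
python3 - <<'E'
from h import *
go(589.4,114,-24+130,119.8)
E
```

```text
clock: 10.58
eef_pos: [467.6, -332.9, 108.6]
eef_rot: [3.141, 0.0, 2.091]
wrist_force: [0.3, -0.6, -2.7]
finger_gap: 35.5
finger_force: 40.0
clock: 12.45
eef_pos: [589.3, 113.9, 107.9]
eef_rot: [-3.141, 0.0, 2.09]
wrist_force: [0.3, -0.4, -1.9]
finger_gap: 35.3
finger_force: 40.0
t12.45 rows 1 each [0.    0.004 0.047] total [0.    0.004 0.047]
turn about tool z, total -0.0002
```

```bash
python3 -m creep '0 0 .5 0 0 0;0 0 .6 0 0 0;0 0 .6 0 0 0;0 0 .3 0 0 0;0 0 .1 0 0 0;0 0 0 0 0 0;0 0 0 0 0 0'
python3 -m creep '0 0 .025 0 0 0;0 0 .025 0 0 0;0 0 0 0 0 0'
```

```text
clock: 13.32
eef_pos: [589.9, 114.7, 24.7]
eef_rot: [3.14, 0.001, 2.09]
wrist_force: [-0.6, 0.6, -2.8]
finger_gap: 35.6
finger_force: 40.0
clock: 13.7
eef_pos: [589.4, 114.7, 21.8]
eef_rot: [-3.141, -0.0, 2.09]
wrist_force: [-0.3, -0.3, -3.2]
finger_gap: 35.6
finger_force: 40.0
```

```bash
python3 -m creep '.05 -.05 0 0 0 0;.05 -.05 0 0 0 0;.05 -.05 0 0 0 0;0 0 0 0 0 0'
python3 -m creep '.05 0 0 0 0 0;.025 0 0 0 0 0;0 0 0 0 0 0'
python3 -m creep '.025 0 0 0 0 0;.025 0 0 0 0 0;0 0 0 0 0 0'
```

```text
clock: 14.2
eef_pos: [581.1, 117.0, 21.9]
eef_rot: [-3.142, -0.0, 2.09]
wrist_force: [-0.0, 0.5, -3.1]
finger_gap: 35.7
finger_force: 40.0
clock: 14.58
eef_pos: [580.7, 118.3, 22.2]
eef_rot: [3.141, 0.003, 2.09]
wrist_force: [3.9, -8.9, -1.7]
finger_gap: 35.9
finger_force: 40.0
clock: 14.95
eef_pos: [580.7, 118.5, 22.6]
eef_rot: [3.14, 0.005, 2.09]
wrist_force: [8.3, -18.2, -1.9]
finger_gap: 35.6
finger_force: 40.0
```

Contact with the short rail in x. I'll ease off and slide towards the long rail (tool -y).

```bash
python3 -m creep '-.04 -.05 0 0 0 0;0 -.025 0 0 0 0;0 0 0 0 0 0'
python3 -m creep '0 -.025 0 0 0 0;0 -.025 0 0 0 0;0 0 0 0 0 0'

```

```text
clock: 15.32
eef_pos: [579.1, 117.4, 22.7]
eef_rot: [3.138, 0.003, 2.09]
wrist_force: [10.8, -6.5, -3.0]
finger_gap: 36.1
finger_force: 40.0
clock: 15.7
eef_pos: [578.2, 116.9, 23.0]
eef_rot: [3.135, 0.004, 2.09]
wrist_force: [14.4, -2.9, -5.7]
finger_gap: 36.0
finger_force: 40.0
```

```bash
python3 -m creep '-.04 -.025 0.02 0 0 0;0 0 0.02 0 0 0;0 0 0 0 0 0'
python3 -m creep '0 -.03 0 0 0 0;0 0 0 0 0 0;0 0 0 0 0 0'

```

```text
clock: 16.08
eef_pos: [578.3, 116.7, 22.3]
eef_rot: [3.134, 0.002, 2.091]
wrist_force: [11.4, 6.8, 3.3]
finger_gap: 35.3
finger_force: 40.0
clock: 16.45
eef_pos: [578.4, 116.6, 22.5]
eef_rot: [3.131, 0.003, 2.091]
wrist_force: [19.0, 9.8, -1.4]
finger_gap: 35.5
finger_force: 40.0
```

```bash
python3 -m creep '.02 .06 0.03 0 0 0;0 0 0.02 0 0 0;0 0 0 0 0 0'
python3 - <<'E'
from h import *
go(578.5,117,21)
E
```

```text
clock: 16.82
eef_pos: [578.4, 116.7, 20.9]
eef_rot: [3.136, 0.003, 2.09]
wrist_force: [4.5, -2.2, 14.3]
finger_gap: 35.6
finger_force: 40.0
t16.82 rows 1 each [ 0.005  0.007 -0.003] total [ 0.005  0.007 -0.003]
```

```bash
python3 -m creep '0 0 -.02 0 0 0;0 0 0 0 0 0;0 0 0 0 0 0;0 0 0 0 0 0;0 0 0 0 0 0;0 0 0 0 0 0' 0
python3 -m creep '0 0 -.3 0 0 0;0 0 -.6 0 0 0;0 0 -.6 0 0 0;0 0 -.6 0 0 0;0 0 -.6 0 0 0;0 0 -.6 0 0 0;0 0 -.6 0 0 0;0 0 0 0 0 0;0 0 0 0 0 0'
cat > seat.py <<'E'
from h import *
from cell import manip
import sys
C=np.array([578.5,117.]);H=125;S=4
toW=lambda uv:np.c_[C[0]+H-uv[:,1]/S,C[1]+H-uv[:,0]/S].astype(np.float32)
c=manip.camera(sys.argv[1]);np.savez(f"pics/{sys.argv[2]}.npz",**c)
print(manip.read_state()["eef_pos"])
for z,lo,hi,n in ((51,0,110,"dark at 51"),):
    im=rect(c,*C,z,H,S);cv2.imwrite(f"pics/{sys.argv[2]}.png",cv2.resize(im,(590,590))[:,:,::-1])
    g=cv2.cvtColor(im,cv2.COLOR_RGB2GRAY)
    d=((g<120)).astype(np.uint8)
    for q in cv2.findContours(d,cv2.RETR_LIST,cv2.CHAIN_APPROX_NONE)[0]:
        r=cv2.minAreaRect(toW(q.reshape(-1,2)))
        if 100<cv2.contourArea(q)/S/S<3000 and np.hypot(*(np.array(r[0])-C))<98: print(n,cv2.contourArea(q)/S/S,np.round(r[0],1),np.round(r[1],1),round(r[2],1))
E
python3 seat.py wrist w5
```

```text
clock: 17.58
eef_pos: [575.8, 116.8, 19.0]
eef_rot: [-3.142, -0.0, 2.09]
wrist_force: [0.4, -0.7, 0.3]
finger_gap: 91.8
finger_force: 0.0
clock: 18.7
eef_pos: [575.5, 116.7, 174.3]
eef_rot: [-3.141, -0.0, 2.09]
wrist_force: [0.2, 0.3, 0.3]
finger_gap: 94.3
finger_force: 0.0
[575.38840838 116.68227751 174.00500933]
dark at 51 367.3125 [546.8  98.3] [ 7.7 55.7] 29.9
dark at 51 166.84375 [551.8 161.9] [27.9  6.9] 30.1
dark at 51 103.125 [564.6 138.7] [34.7  3.4] 29.9
dark at 51 208.8125 [600.3 193.6] [16.2 16.9] 17.4
dark at 51 452.71875 [630.9  62.3] [23.7 51.2] 89.3
```

View pics/w5.png

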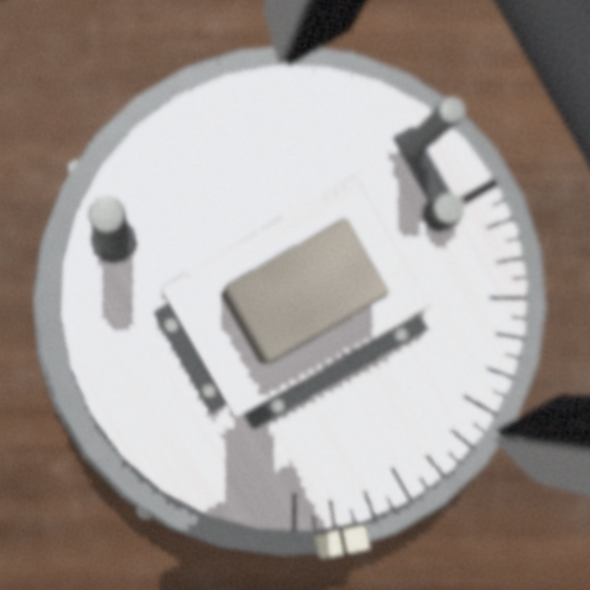

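The plate lies in the corner with its edges along both rails. The clip pin top is at about (453,108) px, the pivot at (445,210), the post top at (107,215) and the index at (343,542). Next I'll check the slab against the rails and locate the post, pin and scale.

```bash
cat > m.py <<'E'
from h import *
import sys
c=dict(np.load(f"pics/{sys.argv[1]}.npz"))
C=np.array([578.5,117.]);H=125;S=590/250
im=rect(c,*C,75,H,4);g=cv2.cvtColor(im,cv2.COLOR_RGB2HSV)
d=((g[...,2]>105)&(g[...,2]<195)&(g[...,1]>25)&(g[...,1]<85)).astype(np.uint8)
d=cv2.morphologyEx(d,cv2.MORPH_OPEN,np.ones((9,9)))
for q in cv2.findContours(d,cv2.RETR_EXTERNAL,cv2.CHAIN_APPROX_NONE)[0]:
    q=q.reshape(-1,2);P=np.c_[C[0]+H-q[:,1]/4,C[1]+H-q[:,0]/4].astype(np.float32);r=cv2.minAreaRect(P)
    if 1200<cv2.contourArea(q)/16<3000 and np.hypot(*(np.array(r[0])-C))<60: print("slab",r)
# tops: pixel on 51 plane -> height z
cam=c["T"][:3,3]
def up(u,v,z):
    P=np.array([C[0]+H-v/S,C[1]+H-u/S,51.]);return cam+(P-cam)*(z-cam[2])/(51-cam[2])
for n,u,v,z in (("post",107,215,100),("pin",453,108,100),("pivot",445,210,58),("index",343,542,45),("bar",480,190,45),("120",294,512,45),("110",332,517,45)):
    P=up(u,v,z); print(n,P.round(1),"rel axis r %.1f ang %.1f"%(np.hypot(*(P[:2]-C)),np.degrees(np.arctan2(*(P[:2]-C)[::-1]))))
E
python3 m.py w5
```

```text
post [601.9 194.  100. ] rel axis r 80.5 ang 73.1
pin [640.7  68.7 100. ] rel axis r 78.8 ang -37.9
pivot [613.  56.  58.] rel axis r 70.0 ang -60.5
index [472.7  95.2  45. ] rel axis r 108.1 ang -168.4
bar [624.5  36.1  45. ] rel axis r 93.0 ang -60.4
120 [485.6 116.3  45. ] rel axis r 92.9 ang -179.6
110 [483.4 100.   45. ] rel axis r 96.6 ang -169.8
```

```bash
python3 - <<'E'
from h import *
c=dict(np.load("pics/w5.npz"));C=np.array([578.5,117.]);H=125
sx=np.array([np.cos(np.radians(120)),np.sin(np.radians(120))]);sy=np.array([-sx[1],sx[0]])
im=rect(c,*C,75,H,4);hs=cv2.cvtColor(im,cv2.COLOR_RGB2HSV);
u,v=int(305*4/2.36),int(285*4/2.36);print(hs[v,u],hs[v-20,u+20])
g=hs[...,2];s0=int(g[v,u])
d=((abs(g.astype(int)-s0)<28)).astype(np.uint8);d=cv2.morphologyEx(d,cv2.MORPH_OPEN,np.ones((9,9)))
n,l,st,_=cv2.connectedComponentsWithStats(d);q=np.argwhere(l==l[v,u]);P=np.c_[C[0]+H-q[:,0]/4,C[1]+H-q[:,1]/4].astype(np.float32)
r=cv2.minAreaRect(P);print("slab",r,"seat xy",(np.array(r[0])-C)@sx,(np.array(r[0])-C)@sy)
# profiles along seat x (at y=-10) and y (at x=-35,+35), plane 50
def prof(o,dr,t,z):
    P=C+np.outer(np.full_like(t,1.),o[0]*sx+o[1]*sy)+np.outer(t,dr);T=c["T"];p=(np.c_[P,np.full(len(t),z)]-T[:3,3])@T[:3,:3]@c["camera_matrix"].T
    m=(p[:,:2]/p[:,2:]).astype(np.float32)[None];return cv2.remap(cv2.cvtColor(c["color"],cv2.COLOR_RGB2GRAY),m[...,0],m[...,1],cv2.INTER_LINEAR)[0]
t=np.arange(38,62,1.)
print("x",[(int(a),int(b)) for a,b in zip(t,prof((0,10),sx,t,51))])
t=np.arange(24,44,1.)
for x in(-30,0,30):print("y at",x,[(int(a),int(b)) for a,b in zip(t,prof((x,0),sy,t,51))])
E
```

```text
[ 17  23 176] [ 17  26 180]
slab ((570.3980712890625, 117.58463287353516), (48.34253692626953, 64.56006622314453), 29.744882583618164) seat xy 4.557271275837689 6.724159646554807
x [(38, 232), (39, 232), (40, 233), (41, 234), (42, 232), (43, 234), (44, 232), (45, 232), (46, 230), (47, 216), (48, 157), (49, 111), (50, 100), (51, 100), (52, 99), (53, 99), (54, 100), (55, 105), (56, 138), (57, 187), (58, 220), (59, 231), (60, 233), (61, 233)]
y at -30 [(24, 233), (25, 233), (26, 233), (27, 232), (28, 232), (29, 232), (30, 231), (31, 225), (32, 204), (33, 168), (34, 144), (35, 153), (36, 170), (37, 178), (38, 172), (39, 152), (40, 135), (41, 149), (42, 186), (43, 214)]
y at 0 [(24, 162), (25, 161), (26, 161), (27, 160), (28, 161), (29, 161), (30, 170), (31, 175), (32, 160), (33, 130), (34, 106), (35, 98), (36, 96), (37, 95), (38, 96), (39, 98), (40, 111), (41, 139), (42, 175), (43, 206)]
y at 30 [(24, 162), (25, 163), (26, 163), (27, 160), (28, 160), (29, 169), (30, 188), (31, 201), (32, 184), (33, 148), (34, 140), (35, 157), (36, 174), (37, 180), (38, 176), (39, 158), (40, 138), (41, 143), (42, 172), (43, 206)]
```

The plate edges and rail profiles agree with home: rail inner faces at x=48 and y≈32.5, and plate corners matching. Now the clip: I'll grip its pin lightly and lead it round its pivot at about (614.9,54.9), from 28° to 120°.

```bash
python3 -m creep '-.6 .27 0 0 0 0;-.6 .28 0 0 0 0;-.65 .28 0 0 0 0;0 0 .6 0 0 0;0 0 .6 0 0 0;0 0 .6 0 0 0;0 0 .6 0 0 0;0 0 .5 0 0 0;0 0 .2 0 0 0;0 0 0 0 0 0;0 0 0 0 0 0' .5
python3 -m creep '0 0 0 0 0 0;0 0 0 0 0 0;0 0 0 0 0 0;0 0 0 0 0 0;0 0 0 0 0 0' 1 6
python3 tips.py | head -1
```

```text
clock: 20.12
eef_pos: [641.9, 69.0, 52.0]
eef_rot: [3.14, 0.001, 2.09]
wrist_force: [0.9, 0.4, 0.5]
finger_gap: 46.9
finger_force: 0.0
clock: 20.75
eef_pos: [641.3, 69.0, 51.1]
eef_rot: [-3.141, -0.0, 2.09]
wrist_force: [-1.7, 0.4, 2.1]
finger_gap: 9.8
finger_force: 6.0
[641.26337313  68.94598637  51.03734367] 9.484035499275224
```

```bash
python3 -m creep '.195 -.019 0 0 0 0;.183 -.069 0 0 0 0;.16 -.114 0 0 0 0;0 0 0 0 0 0'
python3 -m creep '.125 -.151 0 0 0 0;.081 -.178 0 0 0 0;0 0 0 0 0 0'
python3 -m creep '.028 -.14 0 0 0 0;.004 -.03 0 0 0 0;0 0 0 0 0 0;0 0 0 0 0 0'
```

```text
clock: 21.3
eef_pos: [623.2, 84.6, 51.2]
eef_rot: [3.141, -0.001, 2.091]
wrist_force: [2.0, 4.6, -0.6]
finger_gap: 9.7
finger_force: 6.0
clock: 21.68
eef_pos: [607.6, 84.3, 51.1]
eef_rot: [-3.141, -0.0, 2.09]
wrist_force: [0.4, 2.9, 0.6]
finger_gap: 9.3
finger_force: 6.0
clock: 22.18
eef_pos: [601.7, 82.1, 51.1]
eef_rot: [-3.142, -0.0, 2.09]
wrist_force: [1.1, 4.8, 2.1]
finger_gap: 9.7
finger_force: 6.0
```

```bash
python3 -m creep '0 -.025 0 0 0 0;0 0 0 0 0 0'
python3 -m creep '0 -.02 0 0 0 0;0 0 0 0 0 0'
python3 -m creep '0 -.015 0 0 0 0;0 0 0 0 0 0'
```

```text
clock: 22.42
eef_pos: [600.9, 81.7, 51.1]
eef_rot: [3.141, -0.0, 2.09]
wrist_force: [0.7, 6.8, 1.8]
finger_gap: 9.8
finger_force: 6.0
clock: 22.68
eef_pos: [600.3, 81.4, 51.2]
eef_rot: [3.141, -0.0, 2.09]
wrist_force: [1.1, 6.7, 2.5]
finger_gap: 9.4
finger_force: 6.0
clock: 22.92
eef_pos: [599.7, 81.2, 51.2]
eef_rot: [3.141, -0.0, 2.09]
wrist_force: [1.3, 6.9, 1.8]
finger_gap: 9.3
finger_force: 6.0
```

```bash
python3 -m creep '.02 -.015 0 0 0 0;0 0 0 0 0 0'
python3 -m creep '0 -.02 0 0 0 0;0 0 0 0 0 0'
python3 -m creep '0 -.02 0 0 0 0;0 0 0 0 0 0'
```

```text
clock: 23.18
eef_pos: [598.9, 81.4, 51.2]
eef_rot: [3.141, 0.0, 2.09]
wrist_force: [1.8, 5.4, 1.8]
finger_gap: 9.6
finger_force: 6.0
clock: 23.42
eef_pos: [598.2, 81.1, 51.2]
eef_rot: [3.141, -0.0, 2.09]
wrist_force: [0.3, 5.9, 1.5]
finger_gap: 9.4
finger_force: 6.0
clock: 23.68
eef_pos: [597.5, 80.8, 51.2]
eef_rot: [3.141, -0.0, 2.09]
wrist_force: [1.2, 6.7, 2.4]
finger_gap: 9.7
finger_force: 6.0
```

```bash
python3 seat.py wrist w6; python3 seat.py top t6
```

```text
[597.42338476  80.78586774  51.14041133]
dark at 51 677.875 [543.2 107.4] [ 8.5 85.9] 16.3
dark at 51 266.59375 [563.  166.3] [49.1  7.2] 16.2
dark at 51 2396.625 [579.5 113.4] [39.4 62.7] 16.2
dark at 51 498.90625 [619.1  42.5] [16.9 33.7] 29.9
dark at 51 381.8125 [623.1 188.5] [29.3 18.1] 34.7
[597.43716587  80.81564906  51.15571444]
dark at 51 418.9375 [606.5 138.6] [17.2 29.8] 8.4
dark at 51 1353.3125 [596.4  22.3] [63.9 37.4] 8.8
dark at 51 474.34375 [627.3  45.4] [20.3 48.1] 73.5
```

The rotor was dragged about 14° clockwise by the rigid grip (seat x now at 106°). I'll loosen the fingers round the pin so only a finger face pushes it, and align the tool.

```bash
python3 -m creep '0 0 0 0 0 0;0 0 0 0 0 0;0 0 0 0 0 .038;0 0 0 0 0 .038;0 0 0 0 0 0' .8
python3 -m creep '0 -.05 0 0 0 0;0 -.05 0 0 0 0;0 0 0 0 0 0'
python3 seat.py wrist w7
```

```text
clock: 24.4
eef_pos: [597.2, 80.1, 50.9]
eef_rot: [-3.141, 0.0, 1.852]
wrist_force: [0.2, -0.2, -0.3]
finger_gap: 18.7
finger_force: 0.0
clock: 24.78
eef_pos: [593.3, 79.3, 51.1]
eef_rot: [-3.142, 0.0, 1.852]
wrist_force: [-0.9, -0.3, -0.6]
finger_gap: 18.7
finger_force: 0.0
[593.37788992  79.25106847  51.11048571]
dark at 51 643.96875 [543.3 107.3] [ 8.6 86.1] 16.2
dark at 51 267.4375 [563.  166.3] [49.3  7.3] 16.4
dark at 51 895.9375 [605.1  37.2] [31.5 34.4] 16.3
dark at 51 324.03125 [621.6 187.6] [25.6 18.2] 36.5
```

```bash
python3 -m creep '0 -.04 0 0 0 0;0 0 0 0 0 0'
python3 -m creep '0 -.04 0 0 0 0;0 0 0 0 0 0'
python3 -m creep '0 -.04 0 0 0 0;0 0 0 0 0 0'
python3 -m creep '0 -.04 0 0 0 0;0 0 0 0 0 0'
```

```text
clock: 25.08
eef_pos: [591.9, 78.9, 51.1]
eef_rot: [3.141, 0.0, 1.852]
wrist_force: [0.4, 0.3, 0.2]
finger_gap: 19.0
finger_force: 0.2
clock: 25.32
eef_pos: [590.2, 78.4, 51.0]
eef_rot: [-3.141, -0.0, 1.852]
wrist_force: [-0.7, 1.5, 0.2]
finger_gap: 18.6
finger_force: 0.1
clock: 25.58
eef_pos: [588.7, 77.9, 51.0]
eef_rot: [-3.141, 0.0, 1.851]
wrist_force: [0.6, 0.2, -0.1]
finger_gap: 18.4
finger_force: 0.1
clock: 25.82
eef_pos: [587.2, 77.5, 51.0]
eef_rot: [-3.141, 0.0, 1.852]
wrist_force: [0.0, -0.3, -0.6]
finger_gap: 18.9
finger_force: 0.0
```

```bash
python3 -m creep '0 -.04 0 0 0 0;0 0 0 0 0 0'
python3 -m creep '0 -.03 0 0 0 0;0 0 0 0 0 0'
python3 -m creep '0 -.03 0 0 0 0;0 0 0 0 0 0'
python3 -m creep '0 -.03 0 0 0 0;0 0 0 0 0 0'
python3 seat.py wrist w8
```

```text
clock: 26.08
eef_pos: [585.6, 77.0, 51.1]
eef_rot: [-3.141, 0.0, 1.852]
wrist_force: [0.2, 0.5, 0.5]
finger_gap: 18.7
finger_force: 0.0
clock: 26.32
eef_pos: [584.9, 76.8, 51.1]
eef_rot: [3.141, 0.0, 1.852]
wrist_force: [5.4, 1.7, -2.1]
finger_gap: 18.8
finger_force: 2.1
clock: 26.58
eef_pos: [583.8, 76.4, 51.1]
eef_rot: [3.141, 0.0, 1.852]
wrist_force: [5.5, 1.8, -1.1]
finger_gap: 18.9
finger_force: 2.5
clock: 26.82
eef_pos: [582.7, 76.1, 51.1]
eef_rot: [3.141, 0.0, 1.851]
wrist_force: [5.7, 1.0, -2.7]
finger_gap: 18.9
finger_force: 2.5
[582.67673084  76.05262871  51.13006156]
dark at 51 640.375 [542.8 109.2] [ 8.6 85.8] 13.2
dark at 51 266.03125 [565.9 167. ] [49.7  7.5] 13.7
dark at 51 383.40625 [626.9 185.8] [29.3 18.1] 30.4
```

The clip is at its stop: the force rose to 5.7 N and the rotor then began to turn. I'll back off, rise, and move over the post with the tool's y axis tangential.

```bash
python3 -m creep '0 .08 0 0 0 0;0 0 -.5 0 0 0;0 0 -.7 0 0 0;0 0 -.4 0 0 0;0 0 0 0 0 .056;0 0 0 0 0 .056;0 0 0 0 0 .056;0 0 0 0 0 .056;0 0 0 0 0 .055;.7 -.18 0 0 0 0;.7 -.18 0 0 0 0;.7 -.18 0 0 0 0;.66 -.17 0 0 0 0;0 0 0 0 0 0;0 0 0 0 0 0' .5
cat > post.py <<'E'
from h import *
from cell import manip
s=manip.read_state();print(s["eef_pos"],s["eef_rot"])
for n in ("wrist","top"):
    c=manip.camera(n);np.savez(f"pics/p_{n}.npz",**c);K,T=c["camera_matrix"],c["T"]
    v,u=np.mgrid[:420,:560];d=c["range_z"]
    P=(np.linalg.inv(K)@np.stack([u*d,v*d,d]).reshape(3,-1)).T@T[:3,:3].T+T[:3,3]
    q=P[(abs(P[:,2]-100)<5)&(np.hypot(P[:,0]-578.5,P[:,1]-117)<95)]
    for lab,m in (("post",(np.hypot(*(q[:,:2]-C).T)>60)) for C in [np.array([578.5,117.])]):
        h=q[m];print(n,lab,len(h),np.median(h,0).round(1) if len(h) else "", h.min(0).round(1) if len(h) else "",h.max(0).round(1) if len(h) else "")
E
python3 post.py; python3 seat.py wrist w9
```

```text
clock: 28.75
eef_pos: [623.5, 183.7, 114.7]
eef_rot: [-3.141, 0.001, 0.975]
wrist_force: [0.1, -0.8, -0.3]
finger_gap: 46.7
finger_force: 0.0
[623.47769091 183.66815869 114.67977695] [-3.14112484e+00  7.83323342e-04  9.74920689e-01]
wrist post 306 [624.6 184.5 100.7] [617.4 177.   95. ] [631.1 190.4 102.6]
top post 0   
[623.74917263 183.47161457 115.16697616]
dark at 51 243.71875 [623.6 184.3] [18.2 18.2] 66.4
dark at 51 1502.03125 [552.   84.5] [ 10.2 201.7] 55.5
```

The post is measured at (624.6,184.5), as computed. I'll descend and grip it lightly.

```bash
python3 -m creep '.03 .01 .5 0 0 0;0 0 .6 0 0 0;0 0 .4 0 0 0;0 0 .15 0 0 0;0 0 0 0 0 0'
python3 -m creep '0 0 0 0 0 0;0 0 0 0 0 0;0 0 0 0 0 0;0 0 0 0 0 0;0 0 0 0 0 0' 1 12
```

```text
clock: 29.52
eef_pos: [624.8, 185.0, 48.9]
eef_rot: [-3.141, 0.0, 0.975]
wrist_force: [-1.2, -0.7, 1.0]
finger_gap: 47.2
finger_force: 0.0
clock: 30.15
eef_pos: [624.9, 185.1, 49.3]
eef_rot: [3.141, -0.0, 0.975]
wrist_force: [0.2, -1.1, 2.3]
finger_gap: 13.7
finger_force: 12.0
```

```bash
python3 -m creep '-.008 .177 0 0 0 .0278;-.008 .177 0 0 0 .0278;-.008 .177 0 0 0 .0278;-.008 .177 0 0 0 .0278;0 0 0 0 0 0;0 0 0 0 0 0'
python3 -m creep '-.008 .177 0 0 0 .0278;-.008 .177 0 0 0 .0278;-.008 .177 0 0 0 .0278;-.008 .177 0 0 0 .0278;0 0 0 0 0 0;0 0 0 0 0 0'
cat > ang.py <<'E'
from cell import manip
import numpy as np
d=manip.read_state()["eef_pos"][:2]-[578.5,117];a=np.degrees(np.arctan2(d[1],d[0]));print("r",np.hypot(*d),"post ang",a,"reading",a+47.5-11.6)
E
python3 ang.py;python3 seat.py wrist w10; python3 seat.py top t10
```

```text
clock: 30.9
eef_pos: [645.4, 165.3, 49.3]
eef_rot: [3.141, -0.001, 0.628]
wrist_force: [4.5, -1.0, 1.4]
finger_gap: 13.3
finger_force: 12.0
clock: 31.65
eef_pos: [657.8, 139.9, 49.3]
eef_rot: [3.141, -0.002, 0.279]
wrist_force: [5.1, -0.9, -0.3]
finger_gap: 13.6
finger_force: 12.0
r 82.56959591968844 post ang 16.131803267138356 reading 52.03180326713835
[657.81950243 139.94896883  49.27101058]
dark at 51 180.03125 [552.3  63.4] [30.5 11.3] 84.0
dark at 51 108.3125 [559.4  39.4] [24.2  8. ] 83.9
dark at 51 1204.21875 [551.3 106.1] [40.9 43.6] 15.9
dark at 51 1224.25 [583.2 119.2] [53.7 60.2] 17.3
dark at 51 1039.46875 [630.3 134.3] [67. 22.] 20.4
[657.81310779 139.93381998  49.27768119]
```

```bash
python3 -m creep '-.008 .177 0 0 0 .0278;-.008 .177 0 0 0 .0278;-.002 .055 0 0 0 .008;0 0 0 0 0 0;0 0 0 0 0 0'
python3 ang.py
python3 -m creep '0 0 0 0 0 0;0 0 0 0 0 0;0 0 -.5 0 0 0;0 0 -.6 0 0 0;0 0 -.6 0 0 0;0 0 -.6 0 0 0;-.6 0 -.6 0 0 0;-.8 0 -.6 0 0 0;-.8 0 -.6 0 0 0;-.8 0 0 0 0 0;0 0 0 0 0 0;0 0 0 0 0 0' .5
python3 seat.py wrist w11
```

```text
clock: 32.38
eef_pos: [660.9, 124.2, 49.3]
eef_rot: [-3.142, -0.002, 0.079]
wrist_force: [8.2, 1.3, -0.7]
finger_gap: 13.4
finger_force: 12.0
r 82.68828941788026 post ang 4.996131128540756 reading 40.89613112854075
clock: 33.88
eef_pos: [540.9, 114.7, 214.0]
eef_rot: [-3.142, -0.001, 0.077]
wrist_force: [0.5, 0.4, -0.7]
finger_gap: 47.3
finger_force: 0.0
[540.99211851 114.73389864 213.49228077]
dark at 51 334.03125 [548.8 138. ] [55.3  6.9] 52.7
dark at 51 137.1875 [609.  157.9] [ 5.8 27. ] 53.1
dark at 51 153.15625 [655.5 123.8] [13.2 16.6] 6.5
```

View pics/w11.png

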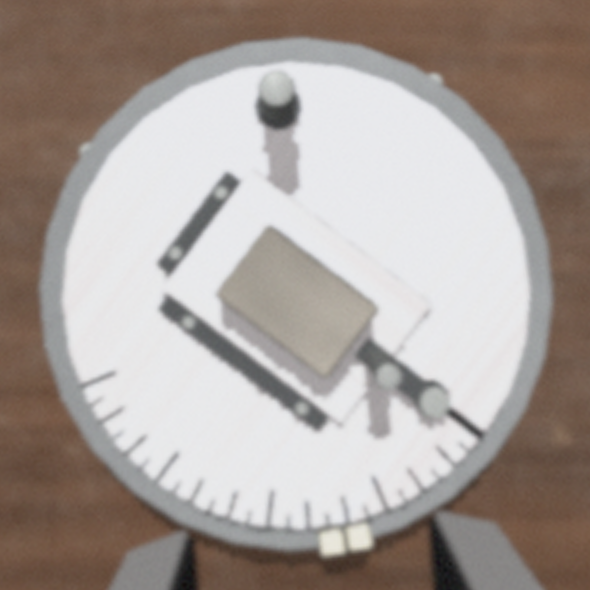

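The plate is home along both rails and the clip arm lies over its edge. The index at (346,541) reads about 41–42°. I'll refine that with polar profiles.

```bash
cat > pol.py <<'E'
from h import *
import sys
from scipy.signal import find_peaks
c=dict(np.load(f"pics/{sys.argv[1]}.npz"));g=cv2.cvtColor(c["color"],cv2.COLOR_RGB2GRAY);T=c["T"]
im=rect(c,578.5,117,45,125,4);hv=cv2.cvtColor(im,cv2.COLOR_RGB2HSV);w=((hv[...,2]>190)&(hv[...,1]<40)).astype(np.uint8)
k=max(cv2.findContours(w,cv2.RETR_EXTERNAL,cv2.CHAIN_APPROX_NONE)[0],key=cv2.contourArea)
(u,v),ax,_=cv2.fitEllipse(cv2.convexHull(k));C=np.array([578.5+125-v/4,117+125-u/4]);print("axis",C,np.array(ax)/4)
def pr(r,a,z):
    P=np.c_[C[0]+r*np.cos(a),C[1]+r*np.sin(a),np.full(len(a),z)];p=(P-T[:3,3])@T[:3,:3]@c["camera_matrix"].T
    m=(p[:,:2]/p[:,2:]).astype(np.float32)[None];return cv2.remap(g,m[...,0],m[...,1],cv2.INTER_CUBIC)[0].astype(float)
a=np.radians(np.arange(-185,-40,.1))
for r in (90,94,97):
    q=np.mean([pr(r+e,a,45.) for e in (-1,0,1)],0);pk=find_peaks(-q,prominence=12)[0];print(r,[(round(float(np.degrees(a[i])),1),int(q[i])) for i in pk])
a=np.radians(np.arange(-180,-158,.2))
for r in (105,107,109): 
    q=pr(r,a,45.);pk=find_peaks(-q,prominence=8)[0];print(r,[(round(float(np.degrees(a[i])),1),int(q[i])) for i in pk])
E
python3 pol.py w11; python3 pol.py w5
```

```text
axis [578.1738205  116.56130981] [201.23600769 201.72895813]
90 [(-177.1, 192), (-167.2, 195), (-157.1, 171), (-147.2, 191), (-137.2, 190), (-127.2, 77)]
94 [(-177.0, 176), (-167.0, 183), (-157.1, 172), (-147.1, 183), (-137.2, 167), (-132.3, 218), (-127.3, 75)]
97 [(-182.0, 197), (-177.0, 180), (-172.1, 190), (-167.1, 180), (-162.1, 195), (-157.1, 169), (-152.2, 197), (-147.1, 177), (-142.2, 201), (-137.2, 182), (-132.3, 194), (-127.3, 74)]
105 [(-168.6, 165)]
107 [(-168.6, 165)]
109 [(-175.8, 124), (-168.6, 164)]
axis [578.45750427 116.45378876] [201.11064148 201.76467896]
90 [(-179.9, 104), (-169.9, 177), (-160.0, 186), (-150.2, 162), (-140.1, 181), (-130.2, 184), (-120.2, 165), (-110.3, 183), (-100.3, 180), (-90.3, 170), (-80.3, 187), (-70.3, 183), (-60.4, 83)]
94 [(-179.9, 101), (-170.0, 169), (-160.0, 164), (-150.2, 163), (-140.1, 170), (-135.2, 217), (-130.2, 169), (-125.2, 219), (-120.2, 158), (-110.2, 171), (-105.1, 218), (-100.3, 175), (-95.2, 213), (-90.3, 163), (-85.2, 215), (-80.3, 179), (-75.2, 219), (-70.3, 182), (-65.3, 214), (-60.4, 81)]
97 [(-180.0, 102), (-174.9, 123), (-170.0, 168), (-165.0, 189), (-160.0, 169), (-155.1, 189), (-150.2, 162), (-145.1, 182), (-140.1, 166), (-135.1, 187), (-130.2, 165), (-125.3, 192), (-120.2, 168), (-115.3, 199), (-110.2, 178), (-105.2, 193), (-100.3, 172), (-95.3, 189), (-90.3, 164), (-85.2, 188), (-80.3, 172), (-75.3, 197), (-70.3, 185), (-65.3, 192), (-60.3, 82)]
105 [(-168.6, 140)]
107 [(-168.6, 141)]
109 [(-168.6, 142)]
```

The scale reads 41.3°, within tolerance, and the clip arm is parallel to seat x. Everything is released, so I'll hand it in.

```bash
python3 -c "
from cell import manip
print(manip.sign_off())"
```

```text
the job is handed in; nothing more can be done
None
```

The job is handed in, though the hand-in gave no verdict: the last view shows the specimen home in the rail corner, the clip closed over the plate, the scale at about 41.3° (within the 3° allowed), and the arm clear after about 34 s of the 67 s.

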